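# Roll a buffer bottle up a loading ramp to the reader's stop

### The job

Using only the fingertips, push the white buffer bottle lying at the foot of the loading ramp slowly and gently up the ramp and over the crest, so that it ends lying across the cradle against the black stop pads of the label reader. Keep it under control all the way, neither shooting ahead nor running back down, and do not grasp or lift it. Leave the two vials and the yellow-lidded cup where they stand.

Things in the scene. Friction and masses are not known exactly. Their poses are not given: they have to be found in the camera images.
- loading_ramp: Fixed bottle loader, 250 mm wide (y), from x = -105 (lip) to +120 mm (back of the white reader housing, 100 mm high). Origin on the worktop under its middle; x points horizontally uphill, y to the left when looking uphill, z up. Grey side rails 15 mm above the deck, inner faces 238 mm apart. A lip 8 mm thick, 10 mm above the deck, closes the foot at x = -95 mm.
- deck_foot (a point): Point on the deck's surface at its foot, at the inner face of the front lip, mid-way across, 14 mm above the worktop; x points up along the sloping deck, z square out of it. The aluminium deck rises at 8 degrees for 135 mm.
- crest (a point): Upper edge of the deck, mid-way across, at x = +39 mm of the ramp, 33 mm above the worktop. Past it the floor steps down 3 mm into the level cradle, which runs 52 mm on to two black rubber stop pads.
- cradle_seat (a point): Where the bottle's centre line comes to lie in the cradle, mid-way across: 36 mm above the cradle floor, 37 mm before the stop pads' faces; same axes as the ramp. In the ramp's frame x = +54 mm, z = 66 mm. There is about 1 mm of play between crest edge and pads.
- bottle_mid (a point): Middle of the bottle's centre line, 107 mm from its bottom. White round bottle, narrow cap, diameter 72 mm, length 215 mm, 0.2 to 0.4 kg; cylindrical for 196 mm from its bottom; rolls freely. z is its long axis, to the cap. It starts lying across the foot of the ramp against the lip, cap to the right looking uphill, this point at x = -75 mm, z = 53 mm in the ramp's frame.
- purple_vial: Bystander: small bottle with purple cap, 31 mm diameter, 66 mm tall, loose, upright; origin under its bottom.
- white_vial: Bystander: small bottle with white cap, 31 mm diameter, 75 mm tall, loose, upright; origin under its bottom.
- yellow_cup: Bystander: specimen cup with yellow lid, 60 mm diameter, 64 mm tall, loose, upright; origin under its bottom.
- microscope: Fixed microscope to the left of the work, 235 x 181 mm, 425 mm tall, an obstacle for the arm; origin under its base.

How it is judged:
By the outcome, as a careful person would: the job done as asked, in the order asked, and still so for the second after the job is handed in, with the robot touching nothing.
It also fails if it takes over 48 s, if anything falls off the work surface, if the arm or the gripper's body presses on something with over 40 N, if the wrist force passes 120 N, or if a joint passes its speed limit or range.

### The arm

A 7-joint arm with a two-finger parallel gripper is mounted at the origin on a cart in front of the work surface, level with it; the furniture and walls round the work are solid. World frame = base frame: x ahead of the robot, y to its left, z up, the work surface at z = 0. Lengths are in m, angles in rad, forces in N, time in s.
With the tool pointing down it reaches from about 0.425 to 0.8 m from the base axis. Payload 8.3 kg.
Tool frame: the origin (TCP) lies at the very end of the fingers, on their centre line; the grasp point (between the pads) lies 19 mm behind it; z points along the fingers, y is the line along which they close (so a half turn about z gives the same grasp; the last joint's range is limited). The gripper opens to 85 mm and grips with 20 to 120 N. Pads are 22 mm wide; open, the fingers measure 114 mm over their backs; the gripper's body (76 mm by 85 mm) begins 54 mm behind the grasp point. The pads swing forward as they close: fully open they stand 13 mm farther back than shut.
Start: joints at [1.056, 0.383, 0.016, 1.37, -0.006, 1.388, -0.046], TCP at [0.273, -0.562, 0.231] pointing down, gripper open.
Joint ranges: [-2.95, 2.95], [-0.25, 2.06], [-1.52, 1.56], [0.18, 2.33], [-1.44, 4.58], [0.02, 2.06], [-3.01, 3.01]. Speed limits (rad/s): [2.39, 2.39, 3.01, 3.01, 3.14, 3.14, 3.14].

### API

Orientations are given as a unit quaternion [x, y, z, w].
In Python, from cell import manip, eyes gives the robot as it stands.
- The arm moves only by the shell command python3 -m handwheel 'ROWS' [FORCE]. ROWS is text: rows parted by semicolons, each of 7 numbers parted by spaces: the opening, from -1 (shut) to 1 (fully open), so that 0 is half open, then the shift along the tool's x, y, z in m, then the turn, a rotation vector about the tool's x, y, z in rad. In form: claw tx ty tz rx ry rz; .... A call has 1 to 10 rows; each row shifts and turns the commanded pose from where the row before left it, along the tool's axes as they then stand; what a row does not reach is not made up. A row lasts 1/8 s, in which the tool goes at most 62.5 mm and 10.7 degrees, less where a joint would pass 70% of its speed; a pose out of reach is approached as far as the arm can. A call with a gripper value outside its range is refused whole. The fingers move at their own pace and stop on an object; FORCE is the grip in N (left out, the last holds). Time passes only in rows, so rows that do not move let the fingers close. It gives the time, the measured TCP pose, the force, the opening and the grip force at its end, in the units of the state.
- manip.get_obs(): the state, without advancing time (a new reading comes with each control period).
- eyes.get_image(name): name is "scene" or "top"; returns the picture (480x640x3 uint8, red, green, blue); there is no depth.
- eyes.camera_model(name): a dict with "intrinsics" (3x3 intrinsics, pixels), "R" (3x3) and "t" (3): a world point X has camera coordinates R X + t. Camera axes: x right, y down, z forward; pixel columns grow to the right and rows downward; lengths in m; the calibration is good to about 2 mm. A picture is of the moment at which its call begins. camera_model takes no time and is no camera call.
- manip.finish_job(): hands the job in; it is judged then, once.
The state is a dict: "t": time; "qpos": joint angles; "joint_velocities": joint speeds; "joint_torque": joint torques, N m; "eef_pos": TCP position; "ee_rot": TCP orientation; "contact_force": force on the tool from outside, world axes, zero at the start; "moment": the same for the moment, N m; "gripper_width": opening from 0.0 (shut) to 1.0 (fully open); "grasp_force": force on a finger pad.
Only numpy, scipy, OpenCV 4.12 (cv2) and the standard library are available. Lean on these libraries where they do the work, as an engineer would, in place of code of your own. Each camera call takes 0.05 s, during which the arm holds its last target. There are 200 camera calls.

## Working session

There is one attempt and no reset: what is moved stays moved. The work goes in short steps, Python scripts to look and compute and a shell command to move; the robot and the scene stay as the last step left them, time stands still between calls to the robot, and variables do not carry over. Pictures are saved under pics/ and viewed, at most 10 in all, crops included, and the job is handed in when it is done.

```bash
mkdir -p pics; python3 - <<'E'
from cell import manip, eyes
import cv2, numpy as np
for n in("scene","top"):
    im=eyes.get_image(n); cv2.imwrite(f"pics/{n}0.png",im[:,:,::-1])
    c=eyes.camera_model(n); print(n,np.round(c["intrinsics"],1).tolist(),np.round(c["R"],3).tolist(),np.round(c["t"],3).tolist())
o=manip.get_obs();print(o)
E
```

```text
scene [[476.6, 0.0, 319.9], [0.0, 476.6, 242.9], [0.0, 0.0, 1.0]] [[0.447, -0.895, 0.014], [-0.481, -0.253, -0.839], [0.754, 0.368, -0.544]] [-0.397, 0.259, 0.557]
top [[548.4, 0.0, 314.8], [0.0, 548.4, 245.3], [0.0, 0.0, 1.0]] [[0.012, -1.0, 0.002], [-0.976, -0.012, -0.218], [0.218, 0.001, -0.976]] [-0.169, 0.534, 1.091]
{'t': 0.1, 'qpos': array([ 1.05610893,  0.38419912,  0.01636273,  1.37100746, -0.00627936,
        1.38820826, -0.04650833]), 'joint_velocities': array([ 7.69271097e-04, -1.20366087e-03,  4.67424108e-06, -2.45461750e-03,
       -4.42350119e-04, -1.50672609e-03, -6.83532102e-04]), 'joint_torque': array([ 4.10745561e-03, -6.29139519e+01,  8.48068278e-01, -3.72758102e+01,
        1.67952559e-02,  1.06193806e-02,  1.40847675e-05]), 'eef_pos': array([ 0.27270168, -0.56188037,  0.23036954]), 'ee_rot': array([ 9.74586047e-01,  2.24011720e-01, -2.19085701e-04, -8.58801219e-04]), 'contact_force': array([ 0.06297353, -0.53724187, -0.24067837]), 'moment': array([-0.00557508,  0.00165727, -0.0411132 ]), 'grasp_force': 0.0, 'gripper_width': 1.0052870619676049}
```

View pics/scene0.png

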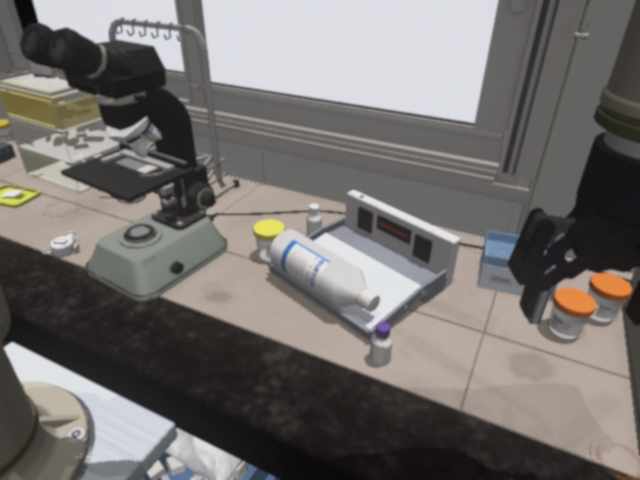

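View pics/top0.png

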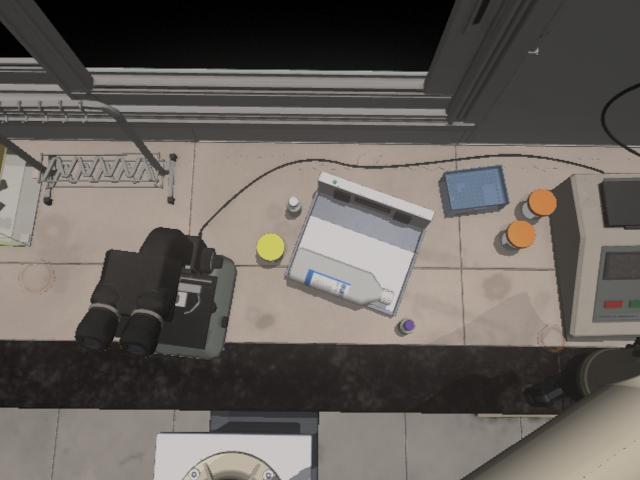

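The top view shows the ramp turned about −20°, with its housing at the upper right from (320,178) to (432,218). The bottle lies at the foot, cap at (385,297). The purple vial is at (407,326), the cup at (270,248) and the white vial at (293,204).

```bash
python3 - <<'E'
import cv2
im=cv2.imread("pics/top0.png")[165:345,250:450]
cv2.imwrite("pics/crop0.png",cv2.resize(im,None,fx=3.3,fy=3.3,interpolation=cv2.INTER_CUBIC))
E
```

```text
(no output)
```

View pics/crop0.png

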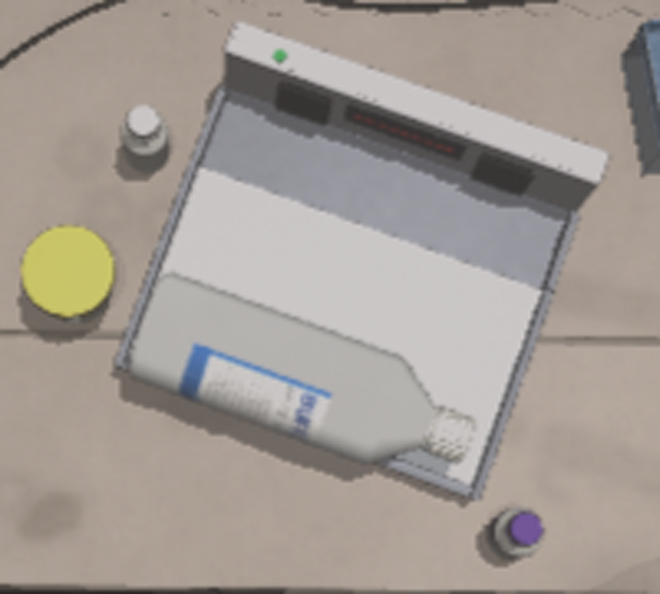

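The crop shows these corners clearly: housing top at (237,24) and (607,152), crest ends at (203,168) and (548,290), and lip corners at (118,370) and (474,496).

```bash
cat > h.py <<'E'
from cell import manip, eyes
import numpy as np, cv2
from scipy.spatial.transform import Rotation as Ro
def ray(n,uv,z):
    c=eyes.camera_model(n);R=np.array(c["R"]);t=np.array(c["t"]);C=-R.T@t
    d=R.T@np.linalg.inv(c["intrinsics"])@np.array([*uv,1.]);return C+d*(z-C[2])/d[2]
def proj(n,X):
    c=eyes.camera_model(n);p=np.array(c["intrinsics"])@(np.array(c["R"])@X+np.array(c["t"]));return p[:2]/p[2]
E
python3 - <<'E'
from h import *
px=np.array([[237,24],[607,152],[203,168],[548,290],[474,496],[118,370]])/3.3+[250,165]
zs=[.1,.1,.033,.033,.027,.027]
m=np.array([[.12,.125],[.12,-.125],[.039,.119],[.039,-.119],[-.104,-.125],[-.104,.125]])
w=np.array([ray("top",p,z)[:2] for p,z in zip(px,zs)])
mc,wc=m.mean(0),w.mean(0);A=(m-mc).T@(w-wc);th=np.arctan2(A[0,1]-A[1,0],A[0,0]+A[1,1])
R=np.array([[np.cos(th),-np.sin(th)],[np.sin(th),np.cos(th)]]);t=wc-R@mc
print("yaw",th,np.degrees(th),"org",t);print(np.round((w-(m@R.T+t))*1000,1))
np.savez("ramp.npz",th=th,t=t)
for nm,p,z in (("purple",(526,528),.066),("white",(144,120),.075),("yellow",(68,270),.064)):
    print(nm,np.round((ray("top",np.array(p)/3.3+[250,165],z)[:2]-t)@R*1000))
# scene check
for q in [(.12,.125,.1),(.12,-.125,.1),(-.104,-.125,.027)]: print(np.round(proj("scene",np.array([*(R@q[:2]+t),q[2]]))))
for q in [(-.16,0),(-.135,0),(.007,0)]: P=R@q+t;print(q,P,np.hypot(*P))
o=manip.get_obs();T=Ro.from_quat(o["ee_rot"]);print(np.round(T.as_matrix(),3))
# desired: tool z down, tool x = +-ramp x
for s in(1,-1):
    X=s*np.array([np.cos(th),np.sin(th),0]);Z=np.array([0,0,-1.]);D=np.column_stack([X,np.cross(Z,X),Z])
    print(s,(T.inv()*Ro.from_matrix(D)).as_rotvec())
print("shift in tool axes to (-.16,0,.2):",T.inv().apply(np.array([*(R@(-.16,0)+t),.2])-o["eef_pos"]))
E
```

```text
yaw -0.3401141424943609 -19.487104917637964 org [ 0.5310937  -0.25171962]
[[-2.5 -1.4]
 [-0.2  3.5]
 [ 0.1 -2.1]
 [ 0.2 -2.6]
 [ 3.8  5. ]
 [-1.4 -2.3]]
purple [-115. -151.]
white [ 46. 159.]
yellow [-61. 171.]
[353. 188.]
[462. 237.]
[372. 332.]
(-0.16, 0) [ 0.38025905 -0.19834447] 0.4288793227292654
(-0.135, 0) [ 0.40382696 -0.20668434] 0.45364593289297656
(0.007, 0) [ 0.53769272 -0.25405479] 0.5946909242245861
[[ 0.9    0.437 -0.001]
 [ 0.437 -0.9    0.002]
 [-0.    -0.002 -1.   ]]
1 [-1.66176038e-03  7.41769648e-04  7.91971846e-01]
-1 [-9.20037724e-04 -2.06112806e-03 -2.34961984e+00]
shift in tool axes to (-.16,0,.2): [ 0.25549742 -0.28003264  0.03085504]
```

```bash
python3 -m handwheel '1 .032 -.035 0 0 0 0;1 .032 -.035 0 0 0 0;1 .032 -.035 0 0 0 0;1 .032 -.035 0 0 0 0;1 .032 -.035 0 0 0 0;1 .032 -.035 0 0 0 0;1 .032 -.035 0 0 0 0;1 .032 -.035 0 0 0 0'
python3 -m handwheel '1 0 0 0 0 0 .158;1 0 0 0 0 0 .158;1 0 0 0 0 0 .158;1 0 0 0 0 0 .158;1 0 0 0 0 0 .158;1 0 0 0 0 0 0;1 0 0 0 0 0 0'
cat > st.py <<'E'
from h import *
d=np.load("ramp.npz");th=d["th"];t=d["t"]
M=Ro.from_euler("z",th)
o=manip.get_obs();T=Ro.from_quat(o["ee_rot"])
p=M.inv().apply(o["eef_pos"]-np.array([*t,0]))
print("t",o["t"],"TCP ramp mm",np.round(p*1000,1),"F ramp",np.round(M.inv().apply(o["contact_force"]),1),"axes tool in ramp\n",np.round((M.inv()*T).as_matrix(),3))
E
python3 st.py
```

```text
t: 1.1
eef_pos: [0.381, -0.197, 0.2311]
ee_rot: [0.975, 0.224, -0.0, -0.0]
contact_force: [0.7, 0.0, 0.2]
gripper_width: 1.0
grasp_force: 0.0
t: 1.98
eef_pos: [0.3808, -0.1986, 0.2312]
ee_rot: [0.986, -0.167, -0.0, -0.0]
contact_force: [-1.0, -0.3, 0.0]
gripper_width: 0.998
grasp_force: 0.0
t 1.975 TCP ramp mm [-159.4   -0.   231.2] F ramp [-0.9 -0.6  0. ] axes tool in ramp
 [[ 1.     0.005 -0.   ]
 [ 0.005 -1.     0.   ]
 [-0.    -0.    -1.   ]]
```

```bash
python3 -m handwheel '1 0 0 .04 0 0 0;1 0 0 .04 0 0 0;1 0 0 .04 0 0 0;1 0 0 .04 0 0 0;1 0 0 .03 0 0 0;1 0 0 .007 0 0 0;1 0 0 0 0 0 0'
python3 - <<'E'
from h import *
a=eyes.get_image("scene")[180:380,210:490];b=eyes.get_image("top")[165:345,220:460]
cv2.imwrite("pics/c1.png",np.vstack([cv2.resize(a,(420,300)),cv2.resize(b,(420,300))])[:,:,::-1])
E
python3 st.py
```

```text
t: 2.85
eef_pos: [0.3812, -0.1986, 0.0347]
ee_rot: [0.986, -0.168, -0.0, -0.0]
contact_force: [1.2, 1.0, 1.0]
gripper_width: 0.999
grasp_force: 0.0
t 2.95 TCP ramp mm [-1.582e+02 -1.000e-01  3.550e+01] F ramp [ 0.2 -0.7  0. ] axes tool in ramp
 [[ 1.     0.003  0.002]
 [ 0.003 -1.    -0.   ]
 [ 0.002  0.    -1.   ]]
```

View pics/c1.png

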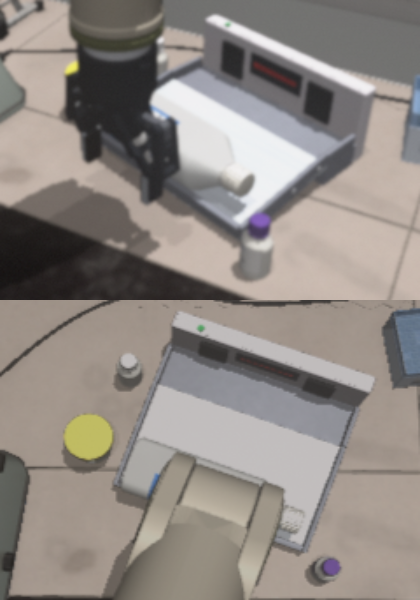

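The fingers stand behind the bottle, centred and clear of everything. The vials are undisturbed.

```bash
python3 -m handwheel '1 .006 0 0 0 0 0;1 .006 0 0 0 0 0;1 .006 0 0 0 0 0;1 .005 0 0 0 0 0;1 .004 0 0 0 0 0;1 .002 0 0 0 0 0;1 .002 0 0 0 0 0;1 .002 0 0 0 0 0;1 .002 0 0 0 0 0;1 .002 0 -.0003 0 0 0'
python3 st.py
python3 -m handwheel '1 .002 0 -.0003 0 0 0;1 .002 0 -.0003 0 0 0;1 .002 0 -.0003 0 0 0;1 .002 0 -.0003 0 0 0;1 .002 0 -.0003 0 0 0;1 .002 0 -.0003 0 0 0;1 .002 0 -.0003 0 0 0;1 .002 0 -.0003 0 0 0;1 .002 0 -.0003 0 0 0;1 .002 0 -.0003 0 0 0'
python3 st.py
python3 - <<'E'
from h import *
a=eyes.get_image("scene")[180:380,210:490];b=eyes.get_image("top")[165:345,220:460]
cv2.imwrite("pics/c2.png",np.vstack([cv2.resize(a,(420,300)),cv2.resize(b,(420,300))])[:,:,::-1])
E
```

```text
t: 4.2
eef_pos: [0.4158, -0.2109, 0.0346]
ee_rot: [0.986, -0.168, -0.0, -0.0]
contact_force: [-1.8, 0.3, 1.5]
gripper_width: 0.999
grasp_force: 0.8
t 4.2 TCP ramp mm [-1.223e+02  1.000e-01  3.460e+01] F ramp [-1.8 -0.3  1.5] axes tool in ramp
 [[ 1.     0.002 -0.   ]
 [ 0.002 -1.     0.   ]
 [-0.    -0.    -1.   ]]
t: 5.45
eef_pos: [0.4348, -0.2175, 0.0376]
ee_rot: [0.986, -0.168, -0.0, -0.0]
contact_force: [-1.3, -0.6, 1.0]
gripper_width: 1.001
grasp_force: 0.8
t 5.45 TCP ramp mm [-1.022e+02  1.000e-01  3.760e+01] F ramp [-1. -1.  1.] axes tool in ramp
 [[ 1.     0.002 -0.   ]
 [ 0.002 -1.     0.   ]
 [-0.    -0.    -1.   ]]
```

View pics/c2.png

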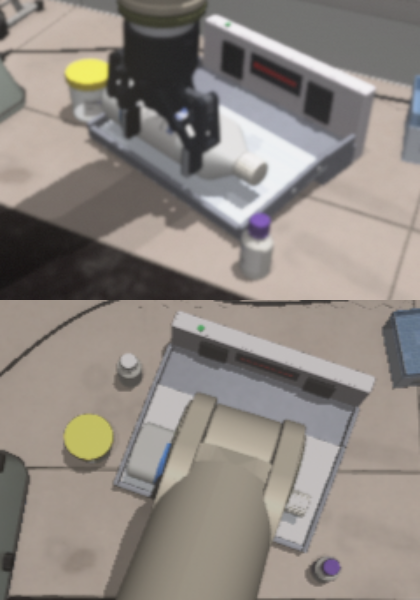

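The bottle is in contact and rolling, still across the ramp. I'll continue.

```bash

python3 -m handwheel '1 .0025 0 -.0003 0 0 0;1 .0025 0 -.0003 0 0 0;1 .0025 0 -.0003 0 0 0;1 .0025 0 -.0003 0 0 0;1 .0025 0 -.0003 0 0 0;1 .0025 0 -.0003 0 0 0;1 .0025 0 -.0003 0 0 0;1 .0025 0 -.0003 0 0 0;1 .0025 0 -.0003 0 0 0;1 .0025 0 -.0003 0 0 0' | grep contact
python3 -m handwheel '1 .0025 0 -.0003 0 0 0;1 .0025 0 -.0003 0 0 0;1 .0025 0 -.0003 0 0 0;1 .0025 0 -.0003 0 0 0;1 .0025 0 -.0003 0 0 0;1 .0025 0 -.0003 0 0 0;1 .0025 0 -.0003 0 0 0;1 .0025 0 -.0003 0 0 0;1 .0025 0 -.0003 0 0 0;1 .0025 0 -.0003 0 0 0'
python3 st.py
python3 - <<'E'
from h import *
a=eyes.get_image("scene")[180:380,210:490];b=eyes.get_image("top")[165:345,220:460]
cv2.imwrite("pics/c3.png",np.vstack([cv2.resize(a,(420,300)),cv2.resize(b,(420,300))])[:,:,::-1])
E
```

```text
contact_force: [-1.6, 0.4, 1.8]
t: 8.05
eef_pos: [0.4821, -0.2341, 0.0436]
ee_rot: [0.986, -0.168, 0.0, -0.0]
contact_force: [-1.3, 0.7, 1.7]
gripper_width: 1.001
grasp_force: 0.8
t 8.05 TCP ramp mm [-52.1   0.2  43.6] F ramp [-1.5  0.2  1.7] axes tool in ramp
 [[ 1.     0.002  0.   ]
 [ 0.002 -1.     0.   ]
 [ 0.    -0.    -1.   ]]
```

View pics/c3.png

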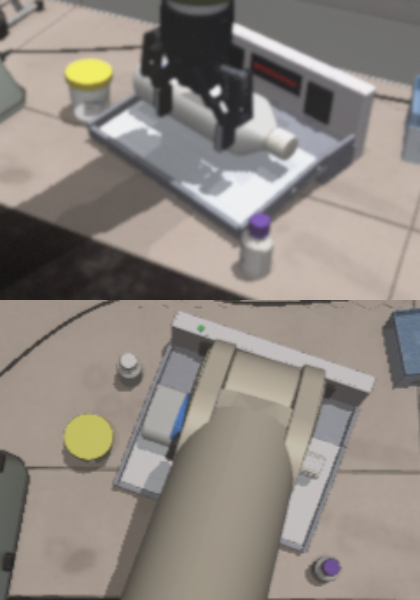

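Midway the bottle is still square on the deck against both fingers. Next is the crest, taken more slowly.

```bash

python3 -m handwheel '1 .0025 0 -.0003 0 0 0;1 .0025 0 -.0003 0 0 0;1 .0025 0 -.0003 0 0 0;1 .0025 0 -.0003 0 0 0;1 .0025 0 -.0003 0 0 0;1 .0025 0 -.0003 0 0 0;1 .0025 0 -.0003 0 0 0;1 .0025 0 -.0003 0 0 0;1 .0025 0 -.0003 0 0 0;1 .0025 0 -.0003 0 0 0' | grep contact
python3 -m handwheel '1 .002 0 -.0002 0 0 0;1 .002 0 -.0002 0 0 0;1 .002 0 -.0002 0 0 0;1 .002 0 -.0002 0 0 0;1 .001 0 0 0 0 0;1 .001 0 0 0 0 0;1 .001 0 0 0 0 0;1 .001 0 0 0 0 0;1 .001 0 0 0 0 0;1 .001 0 0 0 0 0' | grep contact
python3 st.py
python3 -m handwheel '1 .001 0 0 0 0 0;1 .001 0 0 0 0 0;1 .001 0 0 0 0 0;1 .001 0 0 0 0 0;1 .001 0 0 0 0 0;1 .001 0 0 0 0 0;1 .001 0 0 0 0 0;1 .001 0 0 0 0 0'
python3 st.py
python3 - <<'E'
from h import *
a=eyes.get_image("scene")[180:380,210:490];b=eyes.get_image("top")[165:345,220:460]
cv2.imwrite("pics/c4.png",np.vstack([cv2.resize(a,(420,300)),cv2.resize(b,(420,300))])[:,:,::-1])
E
```

```text
contact_force: [-2.6, 0.1, 1.2]
contact_force: [-0.8, 0.7, 1.0]
t 10.65 TCP ramp mm [-13.2   0.3  47.4] F ramp [-1.   0.4  1. ] axes tool in ramp
 [[ 1.     0.002  0.   ]
 [ 0.002 -1.     0.   ]
 [ 0.    -0.    -1.   ]]
t: 11.65
eef_pos: [0.5263, -0.2497, 0.0474]
ee_rot: [0.986, -0.168, 0.0, -0.0]
contact_force: [0.3, -0.4, 0.2]
gripper_width: 0.999
grasp_force: 0.0
t 11.65 TCP ramp mm [-5.2  0.3 47.4] F ramp [ 0.4 -0.3  0.2] axes tool in ramp
 [[ 1.     0.002  0.   ]
 [ 0.002 -1.     0.   ]
 [ 0.    -0.    -1.   ]]
```

View pics/c4.png

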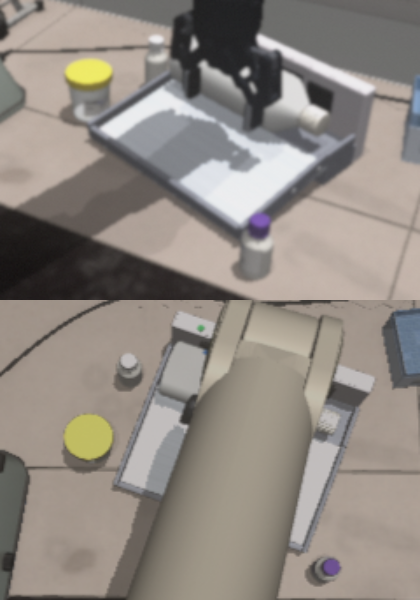

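Contact ended at the crest, and the bottle appears to be in the cradle. I'll advance gently to check that it is seated.

```bash

python3 -m handwheel '1 .002 0 0 0 0 0;1 .002 0 0 0 0 0;1 .002 0 0 0 0 0;1 .001 0 0 0 0 0;1 .001 0 0 0 0 0;1 .001 0 0 0 0 0' | grep contact
python3 st.py
python3 -m handwheel '1 .001 0 0 0 0 0;1 .001 0 0 0 0 0;1 .0005 0 0 0 0 0;1 0 0 0 0 0 0' 
python3 st.py
```

```text
contact_force: [0.2, -0.1, 0.2]
t 12.5 TCP ramp mm [ 3.7  0.3 47.4] F ramp [ 0.2 -0.   0.2] axes tool in ramp
 [[ 1.     0.002 -0.   ]
 [ 0.002 -1.     0.   ]
 [-0.    -0.    -1.   ]]
t: 13.0
eef_pos: [0.5371, -0.2535, 0.0474]
ee_rot: [0.986, -0.168, 0.0, -0.0]
contact_force: [0.3, 0.3, -0.3]
gripper_width: 0.997
grasp_force: 0.0
t 13.0 TCP ramp mm [ 6.3  0.3 47.4] F ramp [ 0.2  0.4 -0.3] axes tool in ramp
 [[ 1.     0.002  0.   ]
 [ 0.002 -1.     0.   ]
 [ 0.    -0.    -1.   ]]
```

```bash

python3 -m handwheel '1 .001 0 0 0 0 0;1 .0005 0 0 0 0 0;1 .0005 0 0 0 0 0;1 0 0 0 0 0 0' | grep contact
python3 -m handwheel '1 .0005 0 0 0 0 0;1 .0005 0 0 0 0 0;1 0 0 0 0 0 0'  | grep contact
python3 st.py
```

```text
contact_force: [-5.3, 2.1, 2.9]
contact_force: [-7.5, 2.7, 5.6]
t 13.875 TCP ramp mm [ 7.5  0.2 47.1] F ramp [-7.9  0.   5.6] axes tool in ramp
 [[ 1.     0.001 -0.004]
 [ 0.001 -1.    -0.   ]
 [-0.004  0.    -1.   ]]
```

The bottle is firm against the pads. I'll withdraw straight back, then go up and look.

```bash

python3 -m handwheel '1 -.002 0 0 0 0 0;1 -.004 0 0 0 0 0;1 -.01 0 0 0 0 0;1 -.02 0 0 0 0 0;1 -.02 0 0 0 0 0;1 -.02 0 0 0 0 0;1 -.02 0 0 0 0 0;1 -.02 0 0 0 0 0;1 0 0 -.03 0 0 0;1 0 0 -.04 0 0 0'|grep contact
python3 -m handwheel '1 0 0 -.05 0 0 0;1 0 0 -.05 0 0 0;1 0 .04 0 0 0 0;1 0 .05 0 0 0 0;1 0 .05 0 0 0 0;1 0 .05 0 0 0 0;1 0 .05 0 0 0 0;1 0 .04 0 0 0 0;1 0 0 0 0 0 0'
python3 - <<'E'
from h import *
a=eyes.get_image("scene")[180:380,210:490];b=eyes.get_image("top")[165:345,220:460]
cv2.imwrite("pics/c5.png",np.vstack([cv2.resize(a,(420,300)),cv2.resize(b,(420,300))])[:,:,::-1])
E
```

```text
contact_force: [0.3, 0.2, 0.7]
t: 16.25
eef_pos: [0.3344, -0.483, 0.2167]
ee_rot: [0.985, -0.171, -0.001, 0.0]
contact_force: [0.0, 1.1, -0.2]
gripper_width: 0.998
grasp_force: 0.0
```

View pics/c5.png

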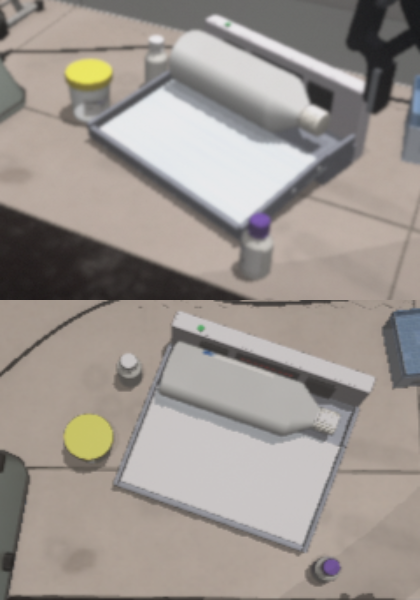

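The bottle lies straight across the cradle against the pads, with the bystanders unmoved and the arm clear.

```bash
python3 -c "
from cell import manip
print(manip.finish_job())"
```

```text
the job is handed in; nothing more can be done
None
```

The bottle was pushed slowly up the ramp and over the crest, and now lies across the cradle against the stop pads; the vials and cup were left where they stood, and the job was handed in at about 16 s.

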